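# Unlock the marking head with the ratchet, load the jig and lock up again

## Task

Load the laser marker's jig: throw the direction lever of the blue-handled ratchet over to its loosening side, slacken the head's locking bolt with it by about an eighth of a turn or more, and swing the marking head well clear of the jig. Then lay every brass blank on the bench flat and face up inside a painted outline of its own, swing the head back over the jig fully against its stop, throw the lever back to tightening and tighten the bolt fully home. Leave the red case, the dark stone and the brass spoon where they are.

Things in the scene. Friction and masses are not known exactly. Their poses are not given: they have to be found in the camera images.
- post_axis (a point): Point on the upright axis shared by post, swing arm, locking bolt and ratchet, at handle height (222 mm above the bench). Its axes are the station's (x away from the robot, y left, turned by the station's yaw). Round things on it: post 56 mm thick, arm hub 74 mm (to 195 mm high), ratchet head 80 mm (206 to 240 mm high), hexagon bolt end with a red index line (to 255 mm high)
- ratchet (a joint): Ratchet handle's angle (rad) about the post axis from the station's x axis, counter-clockwise from above; range 0 to 2.05; stays where left. Needs 2 to 4 N at the grip when clicking, 5 to 10 N when turning the bolt. Stays on the bolt. Coarse teeth: up to 0.4 rad of free play before it bites; if one swing is not enough, swing back (it clicks) and swing again
- grip (a point): Centre line of the ratchet's round blue handle, 150 mm from the post axis, 222 mm above the bench; its x points out along the handle. Handle level, 27 mm thick, from 78 to 203 mm from the axis, nothing close under or over it: take it from above across its thickness and follow the arc about the post axis
- lever (a joint): Direction lever on the ratchet, angle (rad) to the handle. -0.5 = tab thrown clockwise seen from above (red spot's side): ratchet TIGHTENS, turning the bolt clockwise, clicking freely the other way. +0.5 = tab thrown counter-clockwise (green spot's side): it LOOSENS, turning the bolt counter-clockwise. Takes about 3 N at the tab, stays where left; starts tightening
- lever_tab (a point): Middle of the lever's upright black thumb tab, 14 x 10 mm, from 246 to 272 mm above the bench (steel below it up to 248 mm). It is 38 mm from the lever's pivot, which is on the handle's line 48 mm from the post axis; at lever angle 0 it points out along the handle. Throw it by pushing the tab sideways, e.g. between half-open fingers
- bolt (a joint): Angle (rad) of the locking bolt: 0 = fully tight (a firm stop), grows as it is slackened counter-clockwise from above; at 0.8 it is an eighth of a turn slack. It draws locking dogs into the arm hub: the arm is locked at its stop (about 0.03 rad of play) until about 0.45, free above, and the bolt goes home only with the arm at its stop. It stays where it is left
- swing (a joint): Angle (rad) of the swing arm with the marking head: 0 = over the jig, against its stop, the arm pointing 75 degrees clockwise of the station's x axis; grows counter-clockwise from above to 1.35 (away to the far side). Clear of the jig from about 1.15. With the bolt slack it moves at 1 to 3 N at the knob and stays where left; with the bolt tight it is clamped
- knob (a point): Black round hand knob standing on the swing arm: 26 mm thick, from 196 to 236 mm above the bench, 150 mm from the post axis; the point is in it, 218 mm up; arm's upper face 184 mm up. Its x points out along the arm. The head begins 207 mm from the axis and is 218 mm high, so close the fingers across the arm
- lens (a point): Lower face of the black lens under the aluminium marking head (105 x 98 x 82 mm), 260 mm from the post axis and 106 mm above the bench, on the swing arm; above the middle of the jig when the arm is at 0
- blank0: Loose name-plate blank 1 of 4 (some absent; all alike, any outline will do): flat brass block 46 (x) x 84 (y) x 12 mm thick (z), about 250 g, dark panel on its upper face. Starts flat on the bench right of the station, long side roughly along y. Origin: centre of its underside. Take it from above across its 46 mm width
- blank1: Loose name-plate blank 2 of 4 (some absent; all alike, any outline will do): flat brass block 46 (x) x 84 (y) x 12 mm thick (z), about 250 g, dark panel on its upper face. Starts flat on the bench right of the station, long side roughly along y. Origin: centre of its underside. Take it from above across its 46 mm width
- blank2: Loose name-plate blank 3 of 4 (some absent; all alike, any outline will do): flat brass block 46 (x) x 84 (y) x 12 mm thick (z), about 250 g, dark panel on its upper face. Starts flat on the bench right of the station, long side roughly along y. Origin: centre of its underside. Take it from above across its 46 mm width
- blank3: Loose name-plate blank 4 of 4 (some absent; all alike, any outline will do): flat brass block 46 (x) x 84 (y) x 12 mm thick (z), about 250 g, dark panel on its upper face. Starts flat on the bench right of the station, long side roughly along y. Origin: centre of its underside. Take it from above across its 46 mm width
- outline0 (a point): Centre of painted outline 1 of 4, on the dark jig board's surface 20 mm above the bench: a white frame, inside 58 (x) x 96 (y) mm, 6 mm larger than a blank all round; flat, no walls. Axes as the station's; a blank lies with its y along the outline's y. The four stand 112 mm apart in x, 100 mm in y
- outline1 (a point): Centre of painted outline 2 of 4, on the dark jig board's surface 20 mm above the bench: a white frame, inside 58 (x) x 96 (y) mm, 6 mm larger than a blank all round; flat, no walls. Axes as the station's; a blank lies with its y along the outline's y. The four stand 112 mm apart in x, 100 mm in y
- outline2 (a point): Centre of painted outline 3 of 4, on the dark jig board's surface 20 mm above the bench: a white frame, inside 58 (x) x 96 (y) mm, 6 mm larger than a blank all round; flat, no walls. Axes as the station's; a blank lies with its y along the outline's y. The four stand 112 mm apart in x, 100 mm in y
- outline3 (a point): Centre of painted outline 4 of 4, on the dark jig board's surface 20 mm above the bench: a white frame, inside 58 (x) x 96 (y) mm, 6 mm larger than a blank all round; flat, no walls. Axes as the station's; a blank lies with its y along the outline's y. The four stand 112 mm apart in x, 100 mm in y
- case: Bystander: red zip case, 75 x 165 x 50 mm, lying behind the jig; origin under its centre. Leave alone
- stone: Bystander: dark honing stone, 36 x 100 x 18 mm, flat; origin under its centre. Leave alone
- ladle: Bystander: brass spoon, 190 mm long, flat on the bench behind and left of the station. Leave alone

How it is judged (in metres and radians):
On the way, in this order (a step that is already met when the one before it is completed fails the run):
1. the direction lever is thrown over to the loosening side (lever above 0.3 rad) (value of joint lever above 0.3 rad), for 0.2 s.
2. the locking bolt is slackened by nearly an eighth of a turn or more (bolt above 0.7 rad) (value of joint bolt above 0.7 rad), for 0.2 s.
3. the marking head is swung clear of the jig (swing above 1.1 rad) (value of joint swing above 1.1 rad), for 0.2 s.
4. every blank lies released, flat inside an outline of its own (((horizontal distance between blank0 and outline0 below 0.012 m and angle between the y axis of blank0 and the y axis of outline0, either way round below 0.17 rad) or (horizontal distance between blank0 and outline1 below 0.012 m and angle between the y axis of blank0 and the y axis of outline1, either way round below 0.17 rad) or (horizontal distance between blank0 and outline2 below 0.012 m and angle between the y axis of blank0 and the y axis of outline2, either way round below 0.17 rad) or (horizontal distance between blank0 and outline3 below 0.012 m and angle between the y axis of blank0 and the y axis of outline3, either way round below 0.17 rad)) and height (world z) of blank0 between 0.014 and 0.027 m and angle between each of blank0, blank1, blank2, blank3's own z axis and vertical below 0.1 rad and contact force between each of blank0, blank1, blank2, blank3 and the fingers below 0.3 N and linear speed of each of blank0, blank1, blank2, blank3 below 0.03 m/s and ((horizontal distance between blank1 and outline0 below 0.012 m and angle between the y axis of blank1 and the y axis of outline0, either way round below 0.17 rad) or (horizontal distance between blank1 and outline1 below 0.012 m and angle between the y axis of blank1 and the y axis of outline1, either way round below 0.17 rad) or (horizontal distance between blank1 and outline2 below 0.012 m and angle between the y axis of blank1 and the y axis of outline2, either way round below 0.17 rad) or (horizontal distance between blank1 and outline3 below 0.012 m and angle between the y axis of blank1 and the y axis of outline3, either way round below 0.17 rad)) and height (world z) of blank1 between 0.014 and 0.027 m and ((horizontal distance between blank2 and outline0 below 0.012 m and angle between the y axis of blank2 and the y axis of outline0, either way round below 0.17 rad) or (horizontal distance between blank2 and outline1 below 0.012 m and angle between the y axis of blank2 and the y axis of outline1, either way round below 0.17 rad) or (horizontal distance between blank2 and outline2 below 0.012 m and angle between the y axis of blank2 and the y axis of outline2, either way round below 0.17 rad) or (horizontal distance between blank2 and outline3 below 0.012 m and angle between the y axis of blank2 and the y axis of outline3, either way round below 0.17 rad)) and height (world z) of blank2 between 0.014 and 0.027 m and ((horizontal distance between blank3 and outline0 below 0.012 m and angle between the y axis of blank3 and the y axis of outline0, either way round below 0.17 rad) or (horizontal distance between blank3 and outline1 below 0.012 m and angle between the y axis of blank3 and the y axis of outline1, either way round below 0.17 rad) or (horizontal distance between blank3 and outline2 below 0.012 m and angle between the y axis of blank3 and the y axis of outline2, either way round below 0.17 rad) or (horizontal distance between blank3 and outline3 below 0.012 m and angle between the y axis of blank3 and the y axis of outline3, either way round below 0.17 rad)) and height (world z) of blank3 between 0.014 and 0.027 m), for 0.2 s.
5. the head is back over the jig against its stop (swing below 0.05 rad) (value of joint swing below 0.05 rad), for 0.2 s.
6. the direction lever is back on the tightening side (lever below -0.3 rad) (value of joint lever below -0.3 rad), for 0.2 s.
7. the bolt is tight again (bolt below 0.1 rad) (value of joint bolt below 0.1 rad), for 0.2 s.
At the end, for the whole second after the job is handed in: Every blank lies flat, face up and at rest inside an outline of its own (centre within 12 mm, turned less than 0.17 rad); head over the jig against its stop (within 0.05 rad), lever on the tightening side (below -0.3 rad), bolt fully tight (within 0.1 rad) (all of step 4 and value of joint swing below 0.05 rad and value of joint lever below -0.3 rad and value of joint bolt below 0.1 rad); the robot touches nothing.
It fails at once if the red case is pushed more than 40 mm (distance of case from where it was at the start of the episode above 0.04 m).
It fails at once if the dark stone is pushed more than 40 mm (distance of stone from where it was at the start of the episode above 0.04 m).
It fails at once if the brass spoon is pushed more than 40 mm (distance of ladle from where it was at the start of the episode above 0.04 m).
Of blank0, blank1, blank2, blank3 only 2 to 4 are there at a start; the rules pass over those that are not, and their reading is None.
At some moment in a run one of blank0, blank1, blank2, blank3 may be knocked a few centimetres aside while the robot is not near it.
Once in a run the grip may slacken for a moment while it holds something.
It also fails if it takes over 210 s, if anything falls off the work surface, if the arm or the gripper's body presses on something with over 40 N, if the wrist force passes 120 N, or if a joint passes its speed limit or range.

## Robot

A 6-joint arm with a two-finger parallel gripper is mounted at the origin on the work surface. World frame = base frame: x ahead of the robot, y to its left, z up, the work surface at z = 0. Lengths are in m, angles in degrees, forces in N, time in s.
With the tool pointing down it reaches from about 0.35 to 0.875 m from the base axis. Payload 4.2 kg.
Tool frame: the origin (TCP) lies midway between the tips of the shut fingers; the grasp point (between the pads) lies 19 mm behind it; z points along the fingers, y is the line along which they close (so a half turn about z gives the same grasp; the last joint's range is limited). The gripper opens to 87 mm and grips with 3 to 60 N. Pads are 19 mm wide; open, the fingers measure 117 mm over their backs; the gripper's body (75 mm by 190 mm) begins 51 mm behind the grasp point.
Start: joints at [-52.563, 22.042, 0.453, 0, -68.411, -14.817], TCP at [0.24, -0.577, 0.223] pointing down, gripper open.
Joint ranges: [-179.83, 179.83], [-69.29, 118.12], [-61.27, 80.66], [-181.25, 117.63], [-171.15, -9.14], [-177.46, 177.46]. Speed limits (degrees/s): [159.86, 159.86, 180, 180, 180, 180].

## Interface

Orientations are given as [roll, pitch, yaw] about the fixed x, y, z axes, in that order (R = Rz(yaw) Ry(pitch) Rx(roll)).
In Python, from workcell import env gives the robot as it stands. Calls block until the motion is done:
- env.goto(position, orientation): joint-space move of the TCP to a pose.
- env.move_straight(position, rotation=None, rate=0.15, force_limit=None): straight line of the TCP; rotation=None keeps the orientation; rate is the mean speed in m/s. With force_limit (N) it stops when the force on the tool has changed by that much, and returns True; else False.
- env.set_joints(angles): joint-space move.
- env.gripper_to(opening, grasp_force=None): opening from 0.0 (shut) to 1.0 (fully open); grasp_force is the grip in N (None keeps the last); returns when the fingers have stopped.
- env.dwell(seconds).
- env.inverse_kinematics(position, orientation): joint angles nearest the present ones, or None.
- env.read_state(): the state.
- env.grab_frame(name): name is "side" or "top" or "wrist"; returns a dict with "image" (400x640x3 uint8, blue, green, red), "fx", "fy", "cx", "cy" (pixels), "position" and "orientation" of the camera in the world. Camera axes: x right, y up, looking along -z (the intrinsics and any distortion apply to the point x, -y, -z); pixel columns grow to the right and rows downward; lengths in m; the calibration is good to about 2 mm. A picture is of the moment at which its call begins. There is no depth.
A pose or a line that the arm cannot do raises env.Unreachable and nothing moves.
- env.close_job(): hands the job in; it is judged then, once.
Trained networks look in a picture, given as the dict that the camera call returned (one of the last four; its "shot" number tells which), for a name from the list of things; names that differ only in an ending like _2 or _b are one class to them, and where a whole thing is asked for, a point or a joint stands for the part that bears it (a point fixed in the world has none). Each returns a list of dicts, best first, with "score" (0 to 1); they miss things now and then, are a little off and sometimes report something else, mostly with a low value. They report only what shows in the picture. A call takes as long as a camera call.
- env.search_frame(picture, thing): "xyz" ([x, y, z] in m, in world coordinates, good to about 4 mm: the middle of the surface that is visible of it).
- env.trace(picture, thing): "mask" (400x640 bool, what is visible of it).
The state is a dict: "clock": time; "joint_positions": joint angles; "qvel": joint speeds; "joint_torque": joint torques, N m; "position": TCP position; "tool_rot": TCP orientation; "force": force on the tool from outside, world axes, zero at the start; "wrist_torque": the same for the moment, N m; "opening": opening from 0.0 (shut) to 1.0 (fully open); "finger_force": force on a finger pad.
Only numpy, scipy, OpenCV 4.12 (cv2) and the standard library are available. Lean on these libraries where they do the work, as an engineer would, in place of code of your own. Each camera call takes 0.05 s, during which the arm holds its last target. There are 200 camera calls.

## Working session

There is one attempt and no reset: what is moved stays moved. The work goes in short steps, each a Python script; the robot and the scene stay as the last script left them, time stands still between calls to the robot, and variables do not carry over. Pictures are saved under pics/ and viewed, at most 18 in all, crops included, and the job is handed in when it is done.

```bash
ls; mkdir -p pics
cat > h.py <<'E'
from workcell import env
import numpy as np, cv2
def pic(name,fn):
    f=env.grab_frame(name); cv2.imwrite('pics/'+fn+'.png',f['image']); return f
E
python3 - <<'E'
from h import *
for c in ("top","side"):
    f=pic(c,c+'0'); print(c,{k:f[k] for k in f if k!='image'})
    for t in ["post_axis","grip","ratchet","lever_tab","lever","bolt","knob","lens","blank0","outline0","case","stone","ladle"]:
        print(t,[(np.round(d['xyz'],3).tolist(),round(d['score'],2)) for d in env.search_frame(f,t)][:6])
print(env.read_state())
E
```

```text
pics
workcell.py
top {'fx': 393.2255596643413, 'fy': 393.2255596643413, 'cx': 319.2065922708753, 'cy': 196.0186375103599, 'position': array([0.48545074, 0.0272381 , 1.16408093]), 'orientation': array([  5.60649208,  -0.16740893, -88.40836994]), 'shot': 1}
post_axis [([0.503, 0.042, 0.02], 0.81), ([0.496, 0.203, 0.24], 0.45), ([0.549, -0.29, 0.01], 0.16)]
grip [([0.492, 0.204, 0.24], 0.9)]
ratchet [([0.496, 0.206, 0.241], 0.91), ([0.494, -0.047, 0.218], 0.32)]
lever_tab [([0.514, 0.206, 0.246], 0.58), ([0.583, -0.41, 0.011], 0.27)]
lever [([0.513, 0.205, 0.248], 0.68)]
bolt [([0.458, 0.175, 0.252], 0.67)]
knob [([0.494, -0.047, 0.219], 0.6), ([0.397, -0.288, 0.015], 0.21)]
lens [([0.496, -0.04, 0.217], 0.73)]
blank0 [([0.582, -0.405, 0.01], 0.82), ([0.553, -0.29, 0.011], 0.79), ([0.402, -0.288, 0.011], 0.78), ([0.441, -0.405, 0.01], 0.62)]
outline0 [([0.5, 0.036, 0.02], 0.75)]
case [([0.79, -0.07, 0.047], 0.59)]
stone [([0.496, -0.04, 0.215], 0.55), ([0.788, -0.072, 0.046], 0.4), ([0.498, 0.037, 0.02], 0.21)]
ladle [([0.632, 0.443, 0.015], 0.74)]
side {'fx': 446.0153268898257, 'fy': 4
[... 1044 characters left out ...]
7], 0.43)]
{'clock': 1.4, 'joint_positions': array([-5.25661395e+01,  2.20424346e+01,  4.54497054e-01, -2.33439405e-03,
       -6.84114473e+01, -1.48167869e+01]), 'qvel': array([-0.0420884 , -0.04255291, -0.02837767, -0.07823014,  0.09107126,
       -0.00010977]), 'joint_torque': array([ 4.15658687e-04, -3.90464079e+01,  1.87624329e+01,  4.22417566e+00,
        1.56318967e-02, -2.50032230e-05]), 'position': array([ 0.2403892 , -0.576908  ,  0.22254887]), 'tool_rot': array([-1.79999960e+02,  2.25577936e-03, -1.57383785e+02]), 'force': array([-0.13715029,  0.71758358,  0.00418189]), 'wrist_torque': array([0.05229286, 0.01177679, 0.01371571]), 'finger_force': 0.0, 'opening': 1.0048469644633669}
```

View pics/top0.png

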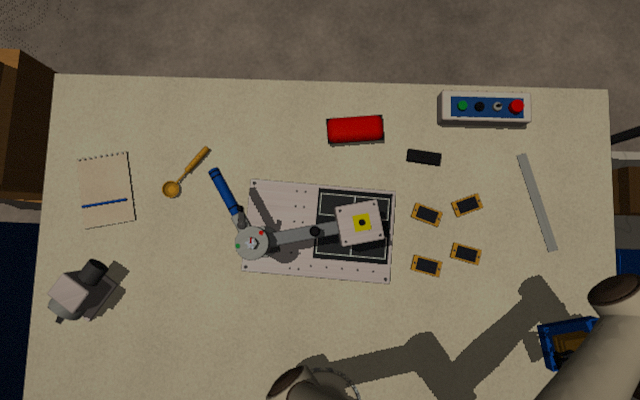

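View pics/side0.png

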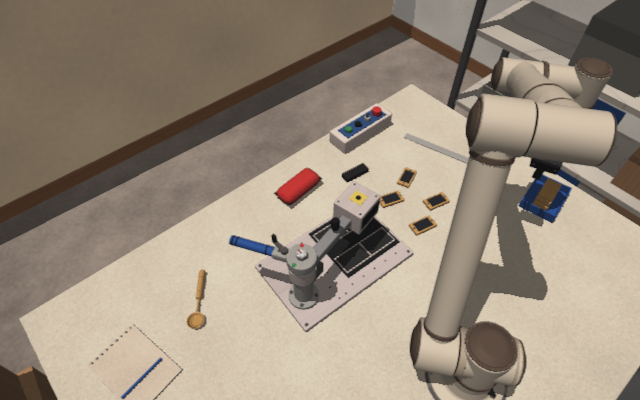

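```bash
cat >> h.py <<'E'
from scipy.spatial.transform import Rotation as R
def ray(f,uv,z):
    uv=np.atleast_2d(np.array(uv,float))
    d=np.c_[(uv[:,0]-f['cx'])/f['fx'],-(uv[:,1]-f['cy'])/f['fy'],-np.ones(len(uv))]
    d=R.from_euler('xyz',f['orientation'],degrees=True).apply(d); p=np.array(f['position'])
    return p+d*((z-p[2])/d[:,2])[:,None]
def proj(f,P):
    c=R.from_euler('xyz',f['orientation'],degrees=True).inv().apply(np.atleast_2d(P)-f['position'])
    return np.c_[f['cx']+f['fx']*c[:,0]/-c[:,2], f['cy']-f['fy']*c[:,1]/-c[:,2]]
def masks(f,thing,n=1):
    return [(d['score'],d['mask']) for d in env.trace(f,thing)[:n]]
def uvs(m): 
    v,u=np.nonzero(m); return np.c_[u,v]
E
python3 - <<'E'
from h import *
fs={c:env.grab_frame(c) for c in ("top","side")}
for c,f in fs.items():
    hsv=cv2.cvtColor(f['image'],cv2.COLOR_BGR2HSV)
    m=cv2.inRange(hsv,(100,120,60),(125,255,255))
    n,l,s,ce=cv2.connectedComponentsWithStats(m)
    for i in range(1,n):
        if s[i,4]>150:
            P=ray(f,uvs(l==i),0.222)[:,:2]
            mu=P.mean(0);w,V=np.linalg.eigh(np.cov(P.T));d=V[:,1];t=(P-mu)@d
            print(c,s[i],mu.round(4),d.round(3),np.degrees(np.arctan2(d[1],d[0])).round(2),np.percentile(t,[1,99]).round(4))
    for t in ("bolt","knob","ratchet","blank0"):
        for sc,mk in masks(f,t,5):
            u=uvs(mk); print(c,t,round(sc,2),u.mean(0).round(1),len(u))
a=cv2.resize(fs['top']['image'][160:290,190:410],None,fx=3,fy=3,interpolation=cv2.INTER_CUBIC)[:300*2]
cv2.imwrite('pics/crop1.png',a)
b=cv2.resize(fs['side']['image'][170:330,220:420],None,fx=3.5,fy=3.5,interpolation=cv2.INTER_CUBIC)
cv2.imwrite('pics/crop2.png',b)
E
```

```text
top [451  97  72  21 930] [ 0.8089 -0.3695] [0.032 0.999] 88.15 [-0.0947  0.078 ]
top [213 175  23  33 311] [0.5834 0.2577] [-0.859 -0.511] -149.24 [-0.0402  0.0397]
top bolt 0.54 [250.9 243.2] 124
top knob 0.62 [465.4 253.8] 484
top knob 0.6 [339.8 226.7] 2821
top ratchet 0.97 [240.8 221.3] 1698
top ratchet 0.54 [465.2 253.7] 444
top ratchet 0.23 [313.2 229.8] 14638
top blank0 0.92 [426.3 266. ] 503
top blank0 0.81 [426.7 215.1] 434
top blank0 0.62 [467.  205.3] 448
top blank0 0.59 [465.6 253.5] 454
side [593 100  32  21 207] [ 0.2337 -1.0004] [-1.    -0.004] -179.78 [-0.0475  0.0485]
side [339 112  46  26 265] [ 0.7366 -0.2925] [0.047 0.999] 87.29 [-0.0967  0.071 ]
side [519 175  52  47 857] [ 0.1568 -0.4731] [-0.091  0.996] 95.21 [-0.0909  0.0656]
side [230 236  43  20 345] [0.5816 0.2582] [-0.862 -0.507] -149.51 [-0.0613  0.0566]
side bolt 0.44 [301.2 254.1] 95
side knob 0.58 [344.6 221.5] 2357
side ratchet 0.83 [283.  253.5] 1397
side ratchet 0.55 [343.7 222.8] 2541
side blank0 0.77 [436.4 200.6] 320
side blank0 0.62 [422.2 224.7] 301
side blank0 0.5 [406.6 177.2] 262
side blank0 0.49 [391.  198.5] 288
```

View pics/crop1.png

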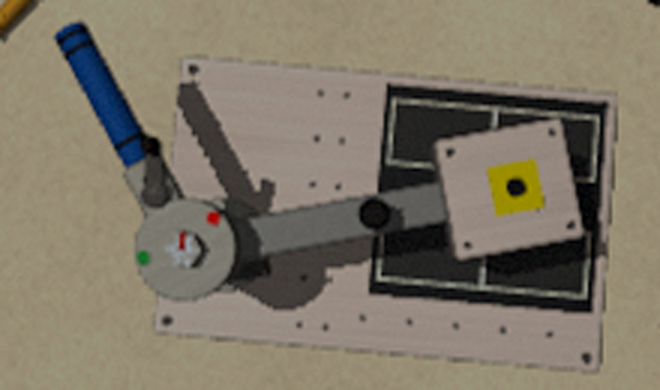

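View pics/crop2.png

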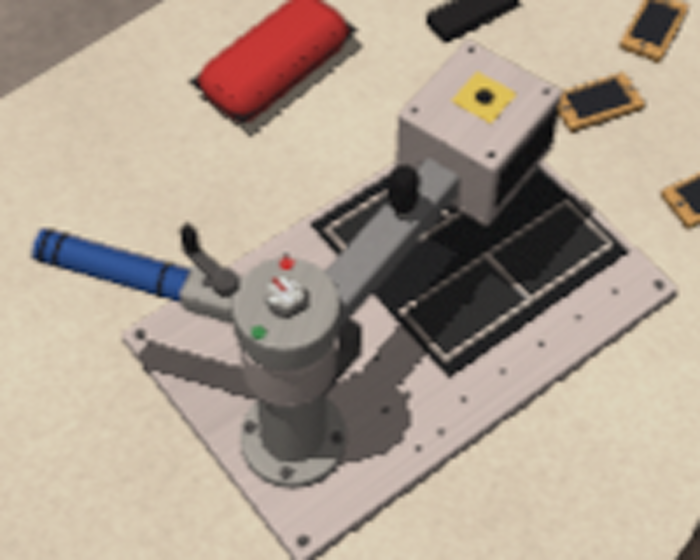

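Run:
```python
from h import *
t=env.grab_frame("top"); s=env.grab_frame("side")
c1=lambda u,v:(190+(u+.5)/3-.5,160+(v+.5)/3-.5); c2=lambda u,v:(220+(u+.5)/3.5-.5,170+(v+.5)/3.5-.5)
print('bolt',ray(t,c1(187,250),.255),ray(s,c2(285,293),.255)); print('disc',ray(t,c1(186,248),.24))
print('head',ray(t,c1(516,187),.218),ray(s,c2(485,96),.218)); print('knob',ray(t,c1(374,214),.236),ray(s,c2(404,180),.236))
B=ray(t,[c1(*p) for p in ((388,84),(608,102),(590,310),(370,292))],.02);print('board',B.round(4),B.mean(0))
B=ray(s,[c2(*p) for p in ((385,165),(315,225),(450,375),(628,250))],.02);print('boardside',B.round(4))
print('tab',ray(t,c1(150,148),.272),ray(s,c2(187,230),.272))
for n,f in(("t",t),("s",s)):
  for sc,m in masks(f,"blank0",4):
    r=cv2.minAreaRect(ray(f,uvs(m),.012)[:,:2].astype(np.float32)*1000);print(n,round(sc,2),np.round(r[0],1),np.round(r[1],1),round(r[2],1))
```

```text
bolt [[0.46210797 0.17822561 0.255     ]] [[0.45872794 0.1860973  0.255     ]]
disc [[0.46324475 0.18156265 0.24      ]]
head [[ 0.51852592 -0.07666696  0.218     ]] [[ 0.51707161 -0.07545809  0.218     ]]
knob [[0.49367353 0.03621491 0.236     ]] [[0.48755605 0.04266972 0.236     ]]
board [[ 0.6224  0.0283  0.02  ]
 [ 0.6107 -0.1867  0.02  ]
 [ 0.4097 -0.1714  0.02  ]
 [ 0.4209  0.04    0.02  ]] [ 0.51592981 -0.07246219  0.02      ]
boardside [[ 0.6252 -0.0655  0.02  ]
 [ 0.6157  0.0303  0.02  ]
 [ 0.418   0.0429  0.02  ]
 [ 0.4057 -0.1707  0.02  ]]
tab [[0.53838365 0.20679357 0.272     ]] [[0.53933435 0.2126281  0.272     ]]
t 0.85 [ 583.8 -407.2] [48.  86.5] 22.0
t 0.85 [ 553.  -289.9] [83.1 46.2] 69.6
t 0.78 [ 441.8 -402. ] [88.7 49.3] 77.5
t 0.72 [ 404.5 -287.9] [85.4 45.7] 76.8
s 0.83 [ 400.5 -283.7] [88.3 49.3] 78.3
s 0.77 [ 580.2 -402.2] [45.3 90.1] 22.4
s 0.77 [ 549.9 -283.3] [84.9 49. ] 71.8
s 0.5 [ 440.1 -398.6] [88.6 48.3] 74.3
```

```bash
cat >> h.py <<'E'
YAW=np.radians(-3.5); POST=np.array([.4625,.182])
def u2(a): return np.array([np.cos(a),np.sin(a)])
def nearyaw(y):  # degrees, half-turn symmetric, nearest to the last-joint mid range
    best=None
    for k in(-360,-180,0,180,360):
        yield y+k
def down(yaw): return [180,0,yaw]
def st():
    s=env.read_state(); return s
E
python3 - <<'E'
from h import *
# candidate tool yaws (tool y perpendicular to handle) along arc
import itertools
for z in (.35,.203):
  for a in range(32,120,20):
    p=POST+.15*u2(np.radians(a))
    for off in (0,180):
        q=env.inverse_kinematics([*p,z],[180,0,a+off]); print(z,a,off,None if q is None else np.round(q,0))
for a in (-78.5,0):
    for off in (0,180):
        p=POST+.15*u2(np.radians(a));q=env.inverse_kinematics([*p,.2],[180,0,a+off]); print('knob',a,off,None if q is None else np.round(q,0))
for off in(0,180):
    q=env.inverse_kinematics([.56,-.35,.0],[180,0,-3.5+off]); print('bl',off,None if q is None else np.round(q,0))
env.goto([.50,.15,.45],[180,0,32+180]); 
f=pic('wrist','w1'); print(f['position'],f['orientation'],env.read_state()['clock'])
E
```

```text
0.35 32 0 [ 38.  21.  17.   0. -86.  84.]
0.35 32 180 [ 38.  21.  17.  -0. -86. -96.]
0.35 52 0 [ 43.  20.  15.   0. -85.  99.]
0.35 52 180 [ 43.  20.  15.   0. -85. -81.]
0.35 72 0 [ 48.  17.  11.   0. -84. 114.]
0.35 72 180 [ 48.  17.  11.   0. -84. -66.]
0.35 92 0 [ 52.  13.   5.   0. -82. 130.]
0.35 92 180 [ 52.  13.   5.   0. -82. -50.]
0.35 112 0 [ 56.   8.  -1.   0. -81. 146.]
0.35 112 180 [ 56.   8.  -1.   0. -81. -34.]
0.203 32 0 [ 38.  25.   2.   0. -67.  84.]
0.203 32 180 [ 38.  25.   2.  -0. -67. -96.]
0.203 52 0 [ 43.  23.  -0.   0. -66.  99.]
0.203 52 180 [ 43.  23.  -0.  -0. -66. -81.]
0.203 72 0 [ 48.  21.  -4.   0. -65. 114.]
0.203 72 180 [ 48.  21.  -4.   0. -65. -66.]
0.203 92 0 [ 52.  17. -10.   0. -63. 130.]
0.203 92 180 [ 52.  17. -10.   0. -63. -50.]
0.203 112 0 [ 56.  13. -16.   0. -61. 146.]
0.203 112 180 [ 56.  13. -16.   0. -61. -34.]
knob -78.5 0 [ 23.  10. -20.   0. -60. -11.]
knob -78.5 180 [ 23.  10. -20.   0. -60. 169.]
knob 0 0 [ 31.  24.   1.   0. -66.  59.]
knob 0 180 [  31.   24.    1.   -0.  -66. -121.]
bl 0 [-18.  38.  -8.   0. -44. 105.]
bl 180 [-18.  38.  -8.  -0. -44. -75.]
[0.43770036 0.10986276 0.61290742] [-1.56718098e+01  4.09955522e-03  1.21962914e+02] 4.9833
```

View pics/w1.png

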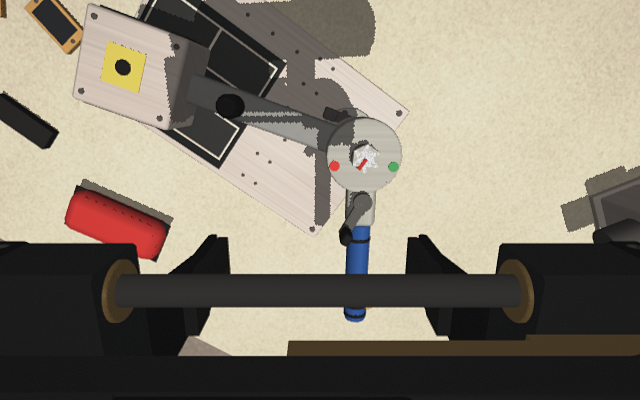

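Run:
```python
from h import *
f=env.grab_frame('wrist')
r=lambda u,v,z: ray(f,(u,v),z)[0,:2].round(4)
print('disc',r(364,156,.24),'spotmid',r(364,166.5,.24),'bolt',r(365,158,.255),'head',r(123,67,.218),'knob',r(230,104,.236),'tab',r(346,238,.272),'tip',r(355,315,.222),r(360,232,.222))
h=POST+.15*u2(0)
a=r(355,315,.222)-r(364,156,.24); print(np.degrees(np.arctan2(a[1],a[0])),np.linalg.norm(a))
```

```text
disc [0.461  0.1818] spotmid [0.4702 0.188 ] bolt [0.4612 0.1808] head [ 0.5177 -0.0777] knob [0.4892 0.0374] tab [0.5383 0.2069] tip [0.633  0.2869] [0.5382 0.2309]
31.42687067448101 0.20156887160471976
```

```bash
sed -i 's/^YAW=.*/YAW=np.radians(-3.2); POST=np.array([.462,.182])/' h.py
cat >> h.py <<'E'
def throw(h,sign,off=180,over=.024,fl=8):
    """push lever tab to sign*0.5 with handle at world angle h (rad)"""
    piv=POST+.048*u2(h); n=u2(h+np.pi/2)
    c=lambda s: piv+u2(h)*.035+n*s*.0182
    o=down(np.degrees(h)+off)
    env.gripper_to(.5)
    env.goto([*c(-sign),.33],o); env.move_straight([*c(-sign),.252],rate=.1,force_limit=15)
    e=c(sign)+sign*n*over
    hit=env.move_straight([*e,.252],rate=.05,force_limit=fl)
    p=env.read_state()['position']; print('hit',hit,'travel',(np.array(p[:2])-c(-sign))@n*sign)
    env.move_straight([*(p[:2]-sign*n*.008),.252],rate=.1); env.move_straight([*(p[:2]-sign*n*.008),.34],rate=.2)
E
python3 - <<'E'
from h import *
h=np.radians(31.8)
throw(h,1)
env.goto([.50,.15,.45],[180,0,32+180]); pic('wrist','w2'); print(env.read_state()['clock'])
i=cv2.imread('pics/w2.png')[100:330,260:480]; cv2.imwrite('pics/w2c.png',cv2.resize(i,None,fx=2,fy=2))
E
```

```text
hit False travel 0.05995521473336718
10.475
```

View pics/w2c.png

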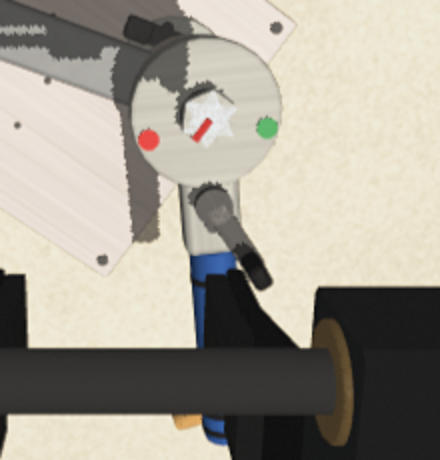

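```bash
cat >> h.py <<'E'
def arc(a0,a1,r,z,off,step=8,rate=.1,fl=None):
    n=max(1,int(np.ceil(abs(a1-a0)/step)))
    for a in np.linspace(a0,a1,n+1)[1:]:
        p=POST+r*u2(np.radians(a))
        if env.move_straight([*p,z],down(a+off),rate=rate,force_limit=fl): print('force stop at',a,env.read_state()['force'].round(1)); return a
        s=env.read_state(); print(round(a,1),s['force'].round(1),round(s['opening'],3),end=' | ')
    print(); return a1
E
python3 - <<'E'
from h import *
a=31.8; off=180; p=POST+.15*u2(np.radians(a))
env.gripper_to(.8)
env.goto([*p,.33],down(a+off)); env.move_straight([*p,.205],rate=.15,force_limit=20)
env.gripper_to(0,25); s=env.read_state(); print(s['opening'],s['finger_force'])
arc(a,np.degrees(1.92)-3.2,.15,.205,off)
env.gripper_to(.7); s=env.read_state(); env.move_straight([*s['position'][:2],.34],rate=.2)
env.goto([.52,.10,.45],[180,0,212])
f=pic('wrist','w3');print(env.read_state()['clock'])
t=pic('top','t3');
cv2.imwrite('pics/m3.png',np.hstack([cv2.resize(f['image'][50:300,200:500],None,fx=1.33,fy=1.33),cv2.resize(t['image'][150:290,190:330],(332,332))]))
E
```

```text
0.3041605311104862 25.00597447156906
39.3 [1.5 4.7 0.7] 0.302 | 46.8 [1.3 4.7 0. ] 0.302 | 54.3 [ 2.1  4.5 -0.3] 0.307 | 61.8 [ 2.5  5.  -1. ] 0.301 | 69.3 [ 2.5  5.  -1. ] 0.304 | 76.8 [ 1.1  5.6 -1.4] 0.304 | 84.3 [ 0.4  6.6 -1.5] 0.302 | 91.8 [-0.2  7.6 -1.2] 0.302 | 99.3 [-0.7  6.8 -1.5] 0.306 | 106.8 [-1.3  7.7 -0.9] 0.3 | 
20.0833
```

View pics/m3.png

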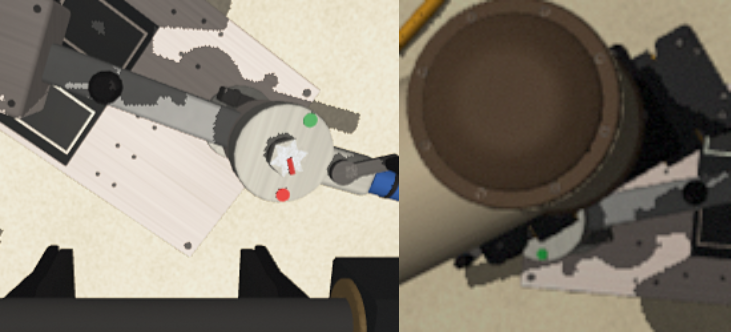

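Run:
```python
from h import *
f=env.grab_frame('wrist')
def red(img,pos,ori,box):
    g=dict(f); g['position']=pos;g['orientation']=ori
    m=cv2.inRange(cv2.cvtColor(img,cv2.COLOR_BGR2HSV),(0,110,60),(8,255,255))|cv2.inRange(cv2.cvtColor(img,cv2.COLOR_BGR2HSV),(172,110,60),(180,255,255))
    n,l,s,c=cv2.connectedComponentsWithStats(m)
    for i in range(1,n):
        if 8<s[i,4]<300:
            P=ray(g,uvs(l==i),.255)[:,:2];mu=P.mean(0)
            if np.linalg.norm(mu-POST)<.05:
                w,V=np.linalg.eigh(np.cov(P.T));d=V[:,1]; print(s[i,4],(mu-POST).round(4),np.degrees(np.arctan2(d[1],d[0])).round(1),(2*np.sqrt(w)).round(4))
p1=np.array([.43770036,.10986276,.61290742]);o=np.array([-15.6718,.0041,121.963])
for n in('w1','w2'): print(n);red(cv2.imread(f'pics/{n}.png'),p1,o,0)
print('w3');red(f['image'],f['position'],f['orientation'],0)
```

```text
w1
44 [ 0.0063 -0.0005] 174.9 [0.0021 0.0075]
83 [ 0.0221 -0.0234] 121.3 [0.0051 0.0054]
w2
47 [ 0.0072 -0.0011] 177.0 [0.0022 0.0075]
85 [ 0.0257 -0.0214] 105.4 [0.0052 0.0055]
w3
50 [0.0035 0.0045] 49.1 [0.0023 0.0077]
78 [0.0252 0.0128] 99.9 [0.005  0.0055]
```

Run:
```python
from h import *
a=-78.2; off=0; p=POST+.15*u2(np.radians(a))
env.gripper_to(.7)
env.goto([*p,.33],down(a+off)); env.move_straight([*p,.204],rate=.15,force_limit=20)
env.gripper_to(0,20); s=env.read_state(); print(s['opening'],s['finger_force'])
e=arc(a,np.degrees(1.27)-75-3.2,.15,.204,off,fl=25)
env.gripper_to(.7); s=env.read_state(); env.move_straight([*s['position'][:2],.34],rate=.2)
env.goto([.47,-.25,.42],[180,0,-183.2])
f=pic('wrist','w4');t=pic('top','t4');print(env.read_state()['clock'])
for sc,m in masks(f,"blank0",4):
    r=cv2.minAreaRect(ray(f,uvs(m),.012)[:,:2].astype(np.float32)*1000);print(round(sc,2),np.round(r[0],1),np.round(r[1],1),round(r[2],1))
```

```text
0.29040759587407816 19.99987389659509
-70.9 [-1.7  2.2  1.9] 0.293 | -63.6 [-1.8  3.4  2.1] 0.29 | -56.4 [-3.4  3.3  2.5] 0.294 | -49.1 [-3.9  2.8  2.1] 0.296 | -41.8 [-3.8  2.9  3.1] 0.29 | -34.5 [-3.9  2.6  3.1] 0.289 | -27.3 [-4.5  2.   2.8] 0.288 | -20.0 [-4.8  1.3  3.6] 0.287 | -12.7 [-4.8  0.7  3.8] 0.292 | -5.4 [-4.7  0.1  3.2] 0.293 | 
30.575
0.96 [ 584.3 -409.1] [47.1 87.6] 21.4
0.69 [ 442.2 -403.2] [87.1 47.9] 74.1
0.62 [ 552.7 -290.1] [84.9 48.8] 70.1
0.61 [ 404.5 -289.7] [83.7 46. ] 76.4
```

View pics/w4.png

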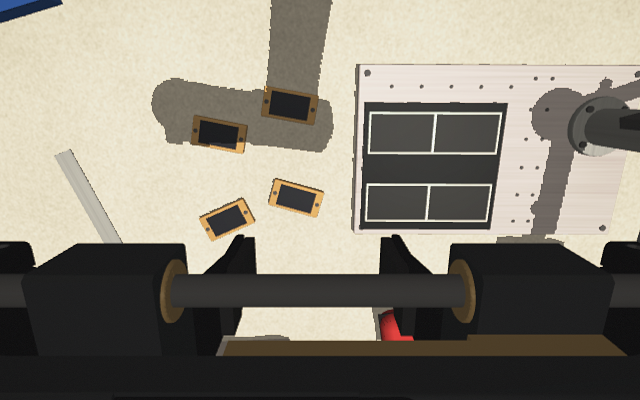

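View pics/t4.png

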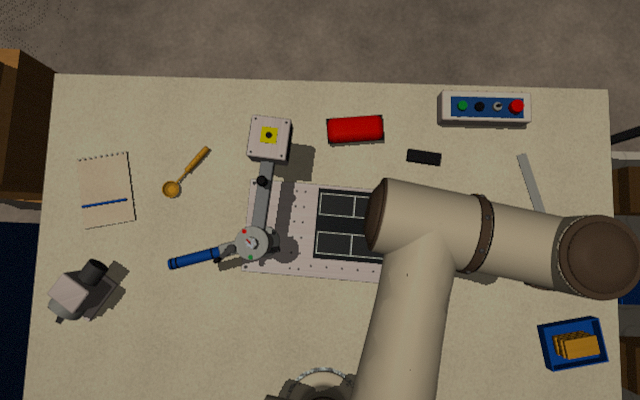

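Run:
```python
from h import *
f=env.grab_frame('wrist')
g=cv2.cvtColor(f['image'],cv2.COLOR_BGR2GRAY)
m=np.zeros_like(g); m[100:232,355:510]=255
for th in (60,75,90,110):
    n,l,s,c=cv2.connectedComponentsWithStats(((g<th)&(m>0)).astype(np.uint8),connectivity=4)
    print(th)
    for i in range(1,n):
        if 800<s[i,4]<6000:
            r=cv2.minAreaRect(ray(f,uvs(l==i),.02)[:,:2].astype(np.float32)*1000);print(s[i,4],np.round(r[0],1),np.round(r[1],1),round(r[2],1))
c=POST+.26*u2(YAW-np.radians(75)); X=u2(YAW);Y=u2(YAW+np.pi/2)
for i in(-1,1):
    for j in (-1,1): print('pred',(c+X*i*.056+Y*j*.05).round(4))
```

```text
60
5690 [513.4 -73.6] [215.3 202.8] 86.6
75
1301 [460.3 -19.4] [94.  53.5] 86.9
1892 [ 566.7 -126.2] [93.8 54.4] 86.9
1866 [572.2 -25.9] [94.  54.4] 86.9
90
2184 [ 454.8 -119.4] [94.3 53.5] 86.9
2222 [461.1 -19.4] [94.2 55.1] 86.9
1901 [ 566.7 -126. ] [94.2 54.4] 86.9
1871 [572.2 -25.8] [94.2 54.4] 86.9
110
2240 [ 454.1 -119.3] [95.2 55. ] 86.9
2247 [461.1 -19.2] [95.4 55.1] 86.9
1923 [ 566.7 -125.9] [95.2 54.4] 86.9
1941 [573.  -25.8] [95.2 56.2] 86.9
pred [ 0.4565 -0.1193]
pred [ 0.462  -0.0195]
pred [ 0.5683 -0.1256]
pred [ 0.5739 -0.0257]
```

```bash
cat >> h.py <<'E'
OUT=np.array([[.5728,-.0257],[.567,-.126],[.4613,-.0193],[.455,-.1193]])
SY=-3.1
def look(n=6):
    """blanks seen from the hover pose: (x,y,yaw deg, on jig)"""
    env.goto([.47,-.25,.42],[180,0,-183.2]); f=env.grab_frame('wrist'); out=[]
    for d in env.trace(f,'blank0')[:8]:
        if d['score']<.25: continue
        z=.012
        for _ in range(2):
            (c,wh,a)=cv2.minAreaRect(ray(f,uvs(d['mask']),z)[:,:2].astype(np.float32)*1000)
            on=c[1]>-190 
            if not on: break
            z=.032
        if wh[0]>wh[1]: wh=wh[::-1]; a-=90
        if not(35<wh[0]<62 and 70<wh[1]<100): continue
        a=(a+90)%180-90
        if any(np.hypot(c[0]/1e3-o[0],c[1]/1e3-o[1])<.03 for o in out): continue
        out.append((c[0]/1e3,c[1]/1e3,a,on,round(d['score'],2)))
    print('look',[np.round(o,3).tolist() for o in out],round(env.read_state()['clock'],1)); return f,out
def move_blank(x,y,b,o,z0=0.0):
    env.gripper_to(.95); env.goto([x,y,.09+z0],down(b-90))
    env.move_straight([x,y,.004+z0],rate=.12,force_limit=15)
    env.gripper_to(0,35); s=env.read_state(); print('grasp',round(s['opening'],3),round(s['finger_force'],1),s['position'].round(3))
    env.move_straight([x,y,.07],rate=.12); 
    env.move_straight([*o,.07],down(SY-90),rate=.2); s=env.read_state(); print('carry',round(s['opening'],3),round(s['finger_force'],1))
    if s['opening']<.42: return False
    env.move_straight([*o,.0265],rate=.08,force_limit=8); print('z',env.read_state()['position'].round(4))
    env.gripper_to(.72); env.move_straight([*o,.12],rate=.2); return True
E
python3 - <<'E'
from h import *
f,b=look()
b=[q for q in b if not q[3]]
q=min(b,key=lambda q:np.hypot(q[0]-.553,q[1]+.29)); print(move_blank(*q[:3],OUT[0]))
f,b=look()
E
```

```text
look [[0.552, -0.29, -19.378, 0.0, 0.88], [0.584, -0.409, 21.447, 0.0, 0.72], [0.443, -0.404, -14.144, 0.0, 0.64], [0.405, -0.29, -12.896, 0.0, 0.59]] 31.0
grasp 0.524 35.0 [ 0.553 -0.29   0.004]
carry 0.523 35.0
z [ 0.5732 -0.0258  0.0266]
True
look [[0.442, -0.404, -14.166, 0.0, 0.81], [0.405, -0.29, -13.028, 0.0, 0.73], [0.584, -0.408, 22.51, 0.0, 0.65], [0.571, -0.028, -3.134, 1.0, 0.6]] 40.3
```

Run:
```python
from h import *
f,b=look()
for o in OUT[[2,1,3]]:
    l=[q for q in b if not q[3]]
    if not l: break
    q=max(l,key=lambda q:q[1])
    if not move_blank(*q[:3],o): print('LOST')
    f,b=look()
    if any(q[3] and min(np.hypot(*(OUT-np.array(q[:2])).T))>.007 for q in b): print('check');break
cv2.imwrite('pics/w5.png',f['image'])
```

```text
look [[0.572, -0.027, -3.14, 1.0, 0.81], [0.584, -0.409, 21.558, 0.0, 0.73], [0.443, -0.404, -14.617, 0.0, 0.72], [0.405, -0.29, -12.922, 0.0, 0.61]] 40.6
grasp 0.522 35.0 [ 0.405 -0.29   0.004]
carry 0.523 35.0
z [ 0.4617 -0.0194  0.0267]
look [[0.443, -0.404, -14.598, 0.0, 0.84], [0.584, -0.408, 21.424, 0.0, 0.6], [0.463, -0.021, -3.115, 1.0, 0.57]] 49.9
grasp 0.524 35.0 [ 0.443 -0.404  0.004]
carry 0.521 35.0
z [ 0.5673 -0.1261  0.0266]
look [[0.573, -0.027, -3.136, 1.0, 0.85], [0.584, -0.409, 21.063, 0.0, 0.83], [0.463, -0.021, -3.125, 1.0, 0.63], [0.567, -0.128, -3.136, 1.0, 0.56]] 59.4
grasp 0.525 35.0 [ 0.584 -0.409  0.004]
carry 0.519 35.0
z [ 0.4554 -0.1194  0.0266]
look [[0.568, -0.128, -1.821, 1.0, 0.94], [0.574, -0.028, -3.136, 1.0, 0.89], [0.455, -0.121, -3.123, 1.0, 0.56]] 69.2
```

View pics/w5.png

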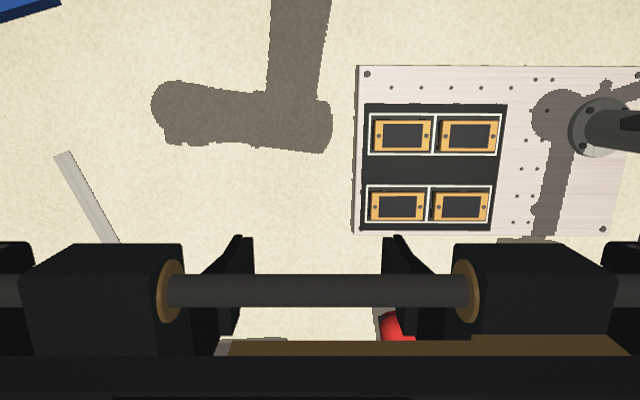

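Run:
```python
from h import *
a=-5.4; off=0; p=POST+.15*u2(np.radians(a))
env.gripper_to(.7)
env.goto([*p,.33],down(a+off)); env.move_straight([*p,.204],rate=.15,force_limit=20)
env.gripper_to(0,20); s=env.read_state(); print(s['opening'],s['finger_force'])
e=arc(a,-77,.15,.204,off,fl=25)
e=arc(e,-80,.15,.204,off,step=3,rate=.03,fl=8); 
s=env.read_state(); d=s['position'][:2]-POST; print('angle',np.degrees(np.arctan2(d[1],d[0])))
env.gripper_to(.7); s=env.read_state(); env.move_straight([*s['position'][:2],.34],rate=.2)
env.goto([.50,.15,.45],[180,0,212])
f=pic('wrist','w6'); print(env.read_state()['clock'])
r=lambda u,v,z: ray(f,(u,v),z)[0,:2].round(4)
hsv=cv2.cvtColor(f['image'],cv2.COLOR_BGR2HSV)
m=cv2.inRange(hsv,(22,150,100),(35,255,255)); u=uvs(m); print('yellow',u.mean(0),ray(f,u.mean(0),.218))
m0=cv2.inRange(cv2.cvtColor(cv2.imread('pics/w1.png'),cv2.COLOR_BGR2HSV),(22,150,100),(35,255,255));print(uvs(m0).mean(0))
t=env.grab_frame('side')
hv=cv2.cvtColor(f['image'],cv2.COLOR_BGR2HSV); 
for n,(lo,hi) in dict(green=((45,100,50),(80,255,255)),blue=((100,120,60),(125,255,255))).items():
    mm=uvs(cv2.inRange(hv,lo,hi)); print(n,len(mm),mm.mean(0) if len(mm) else 0)
```

```text
0.2861849356777942 19.99972325284034
-13.4 [-0.8 -0.2  0.9] 0.289 | -21.3 [-0.8  0.6 -0. ] 0.291 | -29.3 [-1.6  1.5  0.3] 0.29 | -37.2 [-1.5  1.9  1. ] 0.291 | -45.2 [-2.3  1.7  0.8] 0.289 | -53.1 [-1.6  4.1 -0.2] 0.291 | -61.1 [-2.6  4.8  0.1] 0.293 | -69.0 [-1.3  5.8 -1. ] 0.29 | -77.0 [-0.9  5.  -2. ] 0.288 | 
force stop at -80.0 [ 2.9 -0.9  1. ]
angle -78.65993956102042
79.8083
yellow [113.58333333  56.79166667] [[ 0.51329387 -0.08933412  0.218     ]]
[118.13592233  64.22330097]
green 80 [382.225  130.3125]
blue 2141 [484.29892574 189.42923867]
```

View pics/w6.png

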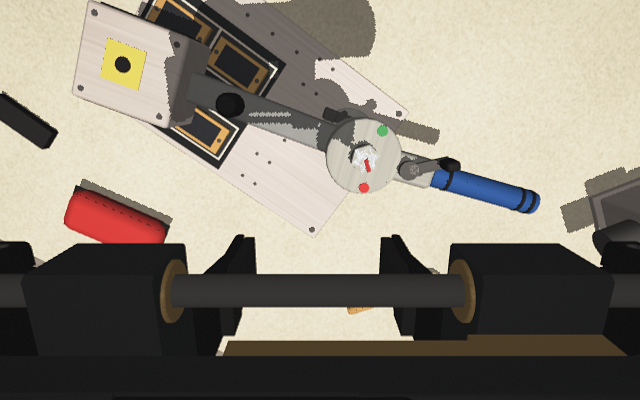

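Run:
```python
from h import *
f=env.grab_frame('wrist')
d=ray(f,(537,203),.222)[0,:2]-POST; h=np.degrees(np.arctan2(d[1],d[0])); print('h',h,np.linalg.norm(d), 'tab',ray(f,(453,163),.272)[0,:2], POST+.048*u2(np.radians(h))+.038*u2(np.radians(h+28.6)))
h=106.5 if abs(h-106.5)<3 else h
throw(np.radians(h),-1)
env.goto([.50,.15,.45],[180,0,212]); f=pic('wrist','w7')
d=ray(f,(537,203),.222)
i=f['image'][90:260,300:560]; cv2.imwrite('pics/w7c.png',cv2.resize(i,None,fx=2,fy=2)); print(env.read_state()['clock'])
```

```text
h 106.73735823878867 0.20835608841291164 tab [0.41888006 0.25173573] [0.42114892 0.25467786]
hit False travel 0.05911818082290587
85.7167
```

View pics/w7c.png

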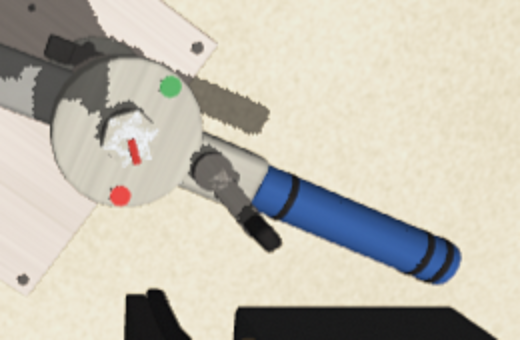

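Run:
```python
from h import *
f=env.grab_frame('wrist')
d=ray(f,(522,221),.222)[0,:2]-POST; a=np.degrees(np.arctan2(d[1],d[0])); print('h',a)
off=180; p=POST+.15*u2(np.radians(a))
env.gripper_to(.8)
env.goto([*p,.33],down(a+off)); env.move_straight([*p,.205],rate=.15,force_limit=20)
env.gripper_to(0,35); s=env.read_state(); print(s['opening'],s['finger_force'])
e=arc(a,2,.15,.205,off,step=6,fl=16)
s=env.read_state(); d=s['position'][:2]-POST; print('angle',np.degrees(np.arctan2(d[1],d[0])),s['force'])
env.gripper_to(.8); s=env.read_state(); env.move_straight([*s['position'][:2],.34],rate=.2)
env.goto([.50,.15,.45],[180,0,212]); f=pic('wrist','w8')
m=cv2.inRange(cv2.cvtColor(f['image'],cv2.COLOR_BGR2HSV),(0,110,60),(8,255,255))|cv2.inRange(cv2.cvtColor(f['image'],cv2.COLOR_BGR2HSV),(172,110,60),(180,255,255))
n,l,st_,c=cv2.connectedComponentsWithStats(m)
for i in range(1,n):
    if 8<st_[i,4]<300:
        P=ray(f,uvs(l==i),.255)[:,:2];mu=P.mean(0)
        if np.linalg.norm(mu-POST)<.05:
            w,V=np.linalg.eigh(np.cov(P.T));d=V[:,1]; print(st_[i,4],(mu-POST).round(4),np.degrees(np.arctan2(d[1],d[0])).round(1))
print(env.read_state()['clock'])
```

```text
h 100.00830912753356
0.2995303515168318 34.99559819698334
94.2 [ 2.2  0.2 -0.7] 0.297 | 88.5 [0.2 0.1 0.5] 0.301 | 82.7 [0.1 0.1 0.6] 0.297 | 76.9 [-0.8 -0.9  2. ] 0.299 | 71.2 [-0.9 -2.   2.3] 0.298 | 65.4 [-2.4 -2.3  1.6] 0.304 | 59.7 [-2.8 -3.2  3.1] 0.299 | 53.9 [-3.  -2.8  3.4] 0.298 | 48.1 [-4.7 -3.2  3.7] 0.302 | 42.4 [-5.2 -2.6  2.5] 0.301 | 36.6 [-6.6  0.4  4.6] 0.303 | 30.8 [-13.    7.    5.7] 0.304 | 25.1 [-19.9  17.1   9.1] 0.3 | 19.3 [-23.3  23.6  10.5] 0.302 | 13.5 [-25.7  21.4   2.4] 0.304 | force stop at 7.765194654560801 [-12.1  36.4   4.8]
angle 17.886393586495515 [-12.10726986  36.36845268   4.80075406]
45 [ 0.006  -0.0003] -179.3
85 [ 0.0245 -0.0202] 179.7
96.4833
```

View pics/w8.png

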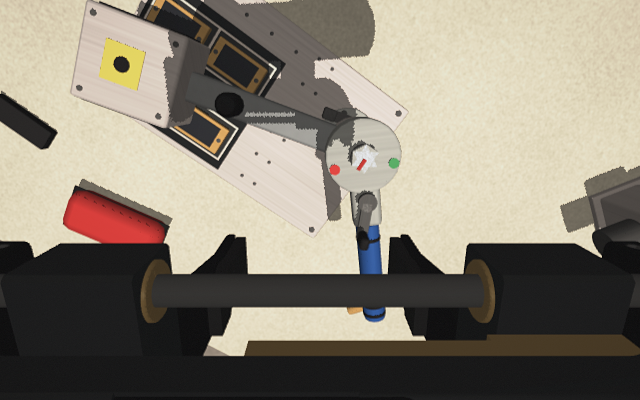

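Run:
```python
from h import *
def ax(n):
    i=cv2.imread(f'pics/{n}.png').astype(float)[130:200,320:410]
    w=np.clip(i[...,2]-np.maximum(i[...,0],i[...,1])-25,0,None); v,u=np.mgrid[:70,:90]
    k=np.hypot(u-44,v-30)<16; w=w*k; W=w.sum(); c=np.array([(w*u).sum(),(w*v).sum()])/W
    C=np.cov(np.c_[u.ravel(),v.ravel()].T,aweights=w.ravel()); e,V=np.linalg.eigh(C); d=V[:,1]
    return (c+[320,130]).round(2),np.degrees(np.arctan2(-d[1],d[0])).round(1)%180
for n in('w1','w2','w6','w7','w8'): print(n,ax(n))
env.goto([.40,-.35,.45],[180,0,-183.2]); t=pic('side','s9')
a=cv2.resize(t['image'][170:330,220:420],None,fx=3.5,fy=3.5,interpolation=cv2.INTER_CUBIC); cv2.imwrite('pics/s9c.png',a)
```

```text
w1 (array([361.81, 164.04]), np.float64(53.3))
w2 (array([360.65, 164.69]), np.float64(53.5))
w6 (array([367.03, 165.39]), np.float64(104.8))
w7 (array([366.66, 165.53]), np.float64(104.9))
w8 (array([361.18, 164.33]), np.float64(55.099999999999994))
```

View pics/s9c.png

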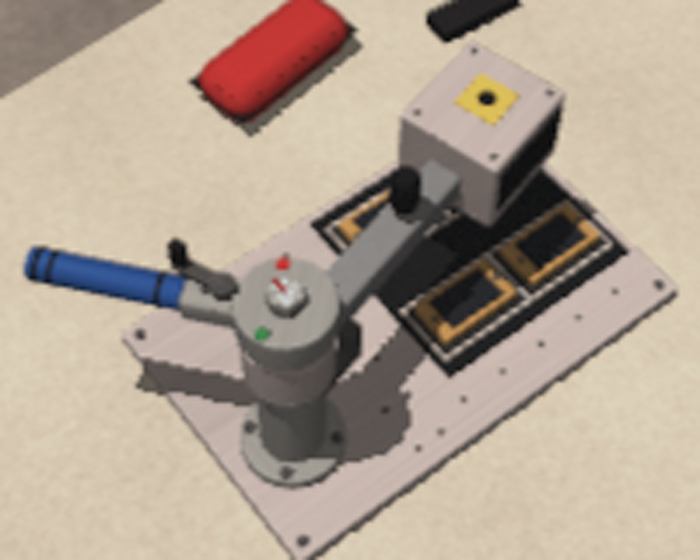

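```bash
cat > lev.py <<'E'
from h import *
def lev(n,tip,tab):
    f=env.grab_frame('wrist') if False else None
def ang(f,tip,tab):
    d=ray(f,tip,.222)[0,:2]-POST; h=np.arctan2(d[1],d[0])
    e=ray(f,tab,.272)[0,:2]-(POST+.048*u2(h)); return np.degrees(h),np.degrees(np.arctan2(e[1],e[0])-h),np.linalg.norm(e)
E
python3 - <<'E'
from lev import *
env.goto([.50,.15,.45],[180,0,212]); f=env.grab_frame('wrist')
print('w1',ang(f,(355,315),(346,238)),'w2',ang(f,(367,317),(391,238)),'w8',ang(f,(373,315),(362,240)))
h=ang(f,(373,315),(362,240))[0]
throw(np.radians(h),-1)
env.goto([.50,.15,.45],[180,0,212]); f=pic('wrist','w10'); print(env.read_state()['clock'])
i=np.hstack([cv2.imread(f'pics/{n}.png')[100:330,290:430] for n in('w1','w8','w10')]); cv2.imwrite('pics/cmp.png',cv2.resize(i,None,fx=1.9,fy=1.9))
E
```

```text
w1 (np.float64(31.49255645260347), np.float64(-31.7172501538486), np.float64(0.035553033627348817)) w2 (np.float64(35.726550800354175), np.float64(33.98053577204462), np.float64(0.03818403878073031)) w8 (np.float64(37.865414238428365), np.float64(-19.536811286822214), np.float64(0.03347348856817229))
hit True travel 0.00484181465837909
104.325
```

View pics/cmp.png

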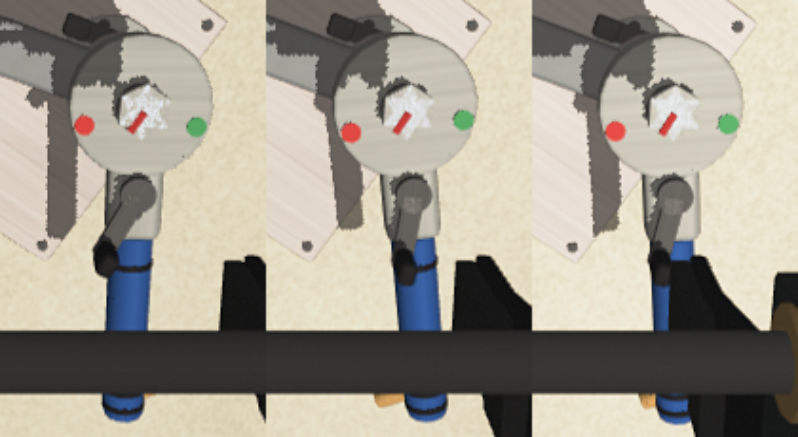

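Run:
```python
from lev import *
f=env.grab_frame('wrist'); h,l,r=ang(f,(365.3,316),(357.4,238)); print(h,l,r)
h=np.radians(h); n=u2(h+np.pi/2); c=POST+.048*u2(h)+u2(h)*.036+n*.038*np.sin(np.radians(l))
env.gripper_to(.42); env.goto([*c,.33],down(np.degrees(h)+180))
print(env.move_straight([*c,.252],rate=.1,force_limit=8), env.read_state()['position'][2])
hit=env.move_straight([*(c-n*.034),.252],rate=.04,force_limit=12)
s=env.read_state(); p=s['position'][:2]; print('hit',hit,(c-p)@n,s['force'].round(1))
q=p+n*.008; env.move_straight([*q,.252],rate=.1); env.move_straight([*q,.34],rate=.2)
env.goto([.50,.15,.45],[180,0,212]); f=pic('wrist','w11'); print(env.read_state()['clock'])
i=np.hstack([cv2.imread(f'pics/{n}.png')[100:330,290:430] for n in('w1','w11')]); cv2.imwrite('pics/cmp2.png',cv2.resize(i,None,fx=2,fy=2))
```

```text
35.655542886723254 -22.071601153662712 0.029580730847789005
False 0.2530262950682586
hit True 0.030494135762671865 [-1.2  1.2  1.6]
108.6833
```

View pics/cmp2.png

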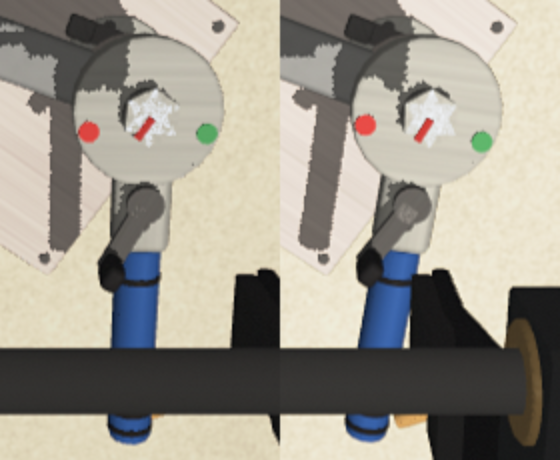

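Run:
```python
from lev import *
def ax(n):
    i=cv2.imread(f'pics/{n}.png').astype(float)[130:200,320:410]
    w=np.clip(i[...,2]-np.maximum(i[...,0],i[...,1])-25,0,None); v,u=np.mgrid[:70,:90]
    w=w*(np.hypot(u-44,v-30)<16); c=np.array([(w*u).sum(),(w*v).sum()])/w.sum()
    e,V=np.linalg.eigh(np.cov(np.c_[u.ravel(),v.ravel()].T,aweights=w.ravel())); d=V[:,1]
    return (c+[320,130]).round(2),np.degrees(np.arctan2(-d[1],d[0])).round(1)%180
for n in('w1','w8','w10','w11'): print(n,ax(n))
f=env.grab_frame('wrist'); print(ang(f,(290+(364-280)/2,315),(290+(370-280)/2,235)), 'w1',ang(f,(355,315),(345.5,235)))
```

```text
w1 (array([361.81, 164.04]), np.float64(53.3))
w8 (array([361.18, 164.33]), np.float64(55.099999999999994))
w10 (array([361.1 , 165.05]), np.float64(57.900000000000006))
w11 (array([361.41, 164.75]), np.float64(57.3))
(np.float64(23.63453445854775), np.float64(-32.97141176238367), np.float64(0.03415012930540286)) w1 (np.float64(31.803093266328343), np.float64(-36.560899267296136), np.float64(0.03136566640253307))
```

Run:
```python
from h import *
a=23.6; off=180; r=.16; z=.207
P=lambda a:[*(POST+r*u2(np.radians(a))),z]
env.gripper_to(.8)
env.goto(P(a)[:2]+[.33],down(a+off)); env.move_straight(P(a),rate=.15,force_limit=20)
env.gripper_to(0,35)
ft=lambda a:env.read_state()['force'][:2]@u2(np.radians(a+90))
f0=ft(a); L=[]
for a in np.arange(a,55,6)[1:]: env.move_straight(P(a),down(a+off),rate=.1); L.append((round(a),round(ft(a)-f0,1)))
print(L);L=[]
while a>-1:
    a-=2.5; env.move_straight(P(a),down(a+off),rate=.06); t=ft(a)-f0; L.append((round(a,1),round(t,1)))
    if abs(t)>19: break
print(L); s=env.read_state(); d=s['position'][:2]-POST; print('actual',np.degrees(np.arctan2(d[1],d[0])))
env.dwell(.5)
while abs(t)>4 and len(L)<80: a+=1; env.move_straight(P(a),down(a+off),rate=.05); t=ft(a)-f0; L.append((a,t))
print('relaxed',a,t)
env.gripper_to(.7); s=env.read_state(); env.move_straight([*s['position'][:2],.34],rate=.2)
env.goto([.50,.15,.45],[180,0,212]); f=pic('wrist','w12'); print(env.read_state()['clock'])
def ax(n):
    i=cv2.imread(f'pics/{n}.png').astype(float)[130:200,320:410]
    w=np.clip(i[...,2]-np.maximum(i[...,0],i[...,1])-25,0,None); v,u=np.mgrid[:70,:90]
    w=w*(np.hypot(u-44,v-30)<16); c=np.array([(w*u).sum(),(w*v).sum()])/w.sum()
    e,V=np.linalg.eigh(np.cov(np.c_[u.ravel(),v.ravel()].T,aweights=w.ravel())); d=V[:,1]
    return (c+[320,130]).round(2),np.degrees(np.arctan2(-d[1],d[0])).round(1)%180
print(ax('w12'))
i=np.hstack([cv2.imread(f'pics/{n}.png')[100:330,290:430] for n in('w1','w12')]); cv2.imwrite('pics/cmp3.png',cv2.resize(i,None,fx=2,fy=2))
```

```text
[(30, np.float64(0.2)), (36, np.float64(1.2)), (42, np.float64(0.9)), (48, np.float64(0.5)), (54, np.float64(0.4))]
[(np.float64(51.1), np.float64(-1.6)), (np.float64(48.6), np.float64(-2.6)), (np.float64(46.1), np.float64(-2.2)), (np.float64(43.6), np.float64(-0.1)), (np.float64(41.1), np.float64(0.3)), (np.float64(38.6), np.float64(0.3)), (np.float64(36.1), np.float64(3.6)), (np.float64(33.6), np.float64(7.8)), (np.float64(31.1), np.float64(10.5)), (np.float64(28.6), np.float64(13.8)), (np.float64(26.1), np.float64(19.2))]
actual 28.58510483134796
relaxed 39.1 3.7865518673723093
122.9167
(array([360.83, 164.23]), np.float64(53.3))
```

View pics/cmp3.png

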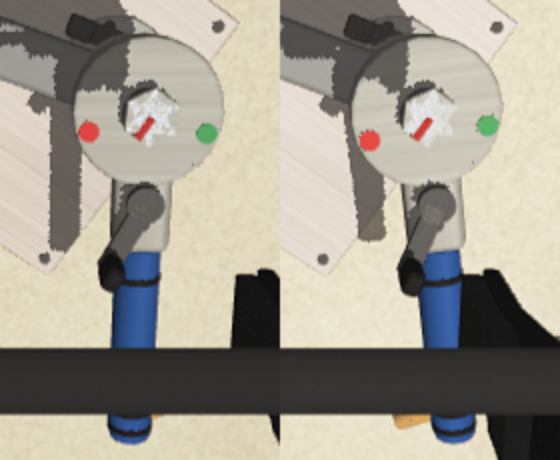

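Run:
```python
from h import *
env.goto([.40,-.30,.45],[180,0,-183.2])
f=env.grab_frame('wrist'); s=pic('side','s13')
a=cv2.imread('pics/s9.png').astype(int)[170:330,250:420]; b=s['image'].astype(int)[170:330,250:420]
d=np.abs(a-b).max(2)>60; n,l,q,c=cv2.connectedComponentsWithStats(d.astype(np.uint8)); print([ (x[:5]+[250,170,0,0,0]).tolist() for x in q[1:] if x[4]>15])
for fr,z in((f,.032),(s,.032)):
    for d in env.search_frame(fr,'blank0'): print(np.round(d['xyz'],3),round(d['score'],2))
w=np.hstack([cv2.resize(f['image'][60:260,280:640],(400,222)),cv2.resize(s['image'][170:330,250:420],None,fx=222/160,fy=222/160)])
cv2.imwrite('pics/fin.png',w)
```

```text
[[250, 239, 24, 12, 85], [250, 254, 35, 10, 69], [260, 272, 31, 8, 77], [258, 281, 35, 7, 89]]
[ 0.458 -0.023  0.025] 0.82
[ 0.451 -0.121  0.033] 0.62
[ 0.564 -0.128  0.035] 0.61
[0.46  0.006 0.018] 0.42
[ 0.45  -0.117  0.035] 0.8
[ 0.462 -0.018  0.031] 0.69
[0.463 0.069 0.02 ] 0.36
```

View pics/fin.png

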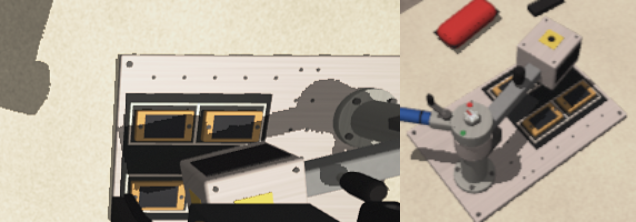

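All four blanks lie in their outlines, and nothing has changed in the jig area since the last check.

```bash
python3 -c "
from workcell import env
print(env.close_job())"
```

```text
the job is handed in; nothing more can be done
None
```

The job is handed in with no verdict returned. In the last images all four blanks lie in their outlines, the head is at its stop, the lever is on tightening and the bolt is at its starting mark. The bolt took a second tightening swing after the lever slipped partway back, and I pushed the lever over again first.

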